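Open the child-resistant solvent can

ROBOT

A 6-joint arm with a two-finger parallel gripper is mounted at the origin on a cart in front of the work surface, level with it; the furniture and walls round the work are solid. World frame = base frame: x ahead of the robot, y to its left, z up, the work surface at z = 0. Lengths are in m, angles in rad, forces in N, time in s.
With the tool pointing down it reaches from about 0.35 to 0.975 m from the base axis. Payload 4.9 kg.
Tool frame: the origin (TCP) lies midway between the tips of the shut fingers; the grasp point (between the pads) lies 19 mm behind it; z points along the fingers, y is the line along which they close (so a half turn about z gives the same grasp; the last joint's range is limited). The gripper opens to 85 mm and grips with 20 to 120 N. Pads are 22 mm wide; open, the fingers measure 114 mm over their backs; the gripper's body (76 mm by 85 mm) begins 54 mm behind the grasp point. The pads swing forward as they close: fully open they stand 13 mm farther back than shut.
Start: joints at [-0.119, 0.053, 1.613, -0, 1.476, -0.119], TCP at [0.625, 0, 0.231] pointing down, gripper open.
Joint ranges: [-3.01, 3.01], [-1.01, 2.22], [0.06, 2.58], [-1.02, 4.17], [0.09, 2.62], [-3.14, 3.14]. Speed limits (rad/s): [2.57, 2.57, 3.14, 3.14, 3.14, 3.14].

INTERFACE

Orientations are given as a unit quaternion [w, x, y, z].
In Python, from plant import state, grab_frame, camera_info, job_done, spot_in, masks_of, pinpoint gives the robot as it stands.
- The arm moves only by the shell command python3 -m handwheel 'ROWS' [OPENING]. ROWS is JSON, a list that holds one entry, the list of rows, each a list of 6 numbers: the shift along the world's x, y, z in m, then the turn, a rotation vector about the world's x, y, z in degrees. In form: [[[tx, ty, tz, ax, ay, az], ...]]. A call has 1 to 20 rows; each row shifts and turns the commanded pose from where the row before left it; what a row does not reach is not made up. A row lasts 1/12 s, in which the tool goes at most 41.7 mm and 7.16 degrees, less where a joint would pass 70% of its speed; a pose out of reach is approached as far as the arm can. A call is refused whole if a number of a shift passes 0.0417 or a number of a turn 7.16, either way. A call with a gripper value outside its range is refused whole. OPENING is the opening, from 0 (shut) to 1 (fully open), set as the call begins (- or left out, the last holds). The fingers move at their own pace and stop on an object; the grip force is fixed at half the most. Time passes only in rows, so rows that do not move let the fingers close. It gives the time, the measured TCP pose, the force, the opening and the grip force at its end, in the units of the state.
- state(): the state, without advancing time (a new reading comes with each control period).
- grab_frame(name): name is "scene" or "side" or "wrist"; returns (picture, depth): 384x512x3 uint8, blue, green, red; 384x512 float32, m along the optical axis (not along the pixel's ray), 0 where there is no reading.
- camera_info(name): a dict with "fx", "fy", "cx", "cy" (pixels), "T" (4x4, takes a point from camera to world coordinates). Camera axes: x right, y up, looking along -z (the intrinsics and any distortion apply to the point x, -y, -z); pixel columns grow to the right and rows downward; lengths in m; the calibration is good to about 2 mm. A picture is of the moment at which its call begins: read the wrist's pose just before it. camera_info takes no time and is no camera call; for the wrist camera it gives the pose at the moment of the call.
- job_done(): hands the job in; it is judged then, once.
Trained networks look in the newest picture that a camera, given by its name, has taken for a name from the list of things; names that differ only in an ending like _2 or _b are one class to them, and where a whole thing is asked for, a point or a joint stands for the part that bears it (a point fixed in the world has none). Each returns a list of dicts, best first, with "conf" (0 to 1); they miss things now and then, are a little off and sometimes report something else, mostly with a low value. They report only what shows in the picture. A call takes as long as a camera call. They do not tell look-alikes from the thing itself.
- spot_in(camera, thing): "box" ([left, top, width, height] in pixels, round what is visible of it).
- masks_of(camera, thing): "region" (384x512 bool, what is visible of it) and "box" ([left, top, width, height] in pixels, round what is visible of it).
- pinpoint(camera, thing): "position" ([column, row] in pixels: a listed point, or the origin of a listed thing).
The state is a dict: "time": time; "joint_pos": joint angles; "joint_vel": joint speeds; "joint_efforts": joint torques, N m; "tool_pos": TCP position; "tool_rot": TCP orientation; "contact_force": force on the tool from outside, world axes, zero at the start; "ft_torque": the same for the moment, N m; "gripper_width": opening from 0.0 (shut) to 1.0 (fully open); "grasp_force": force on a finger pad.
Only numpy, scipy, OpenCV 4.12 (cv2) and the standard library are available. Lean on these libraries where they do the work, as an engineer would, in place of code of your own. Each camera call takes 0.05 s, during which the arm holds its last target. There are 200 camera calls.

TASK

Open the blue solvent can: press its red child-resistant cap down until you feel it bottom lightly (15 to 20 N is plenty; never press, twist or pull it against the can with more than 30 N), turn it about 66 degrees counter-clockwise seen from above while keeping it down, and lift it off. Set the cap down upright in the middle of the white dish, without dropping it, let go, and leave the jar, mug, brush and rosin where they are.

Things in the scene. Friction and masses are not known exactly. Their poses are not given: they have to be found in the camera images.
- can: Round blue steel can with a yellow band, 102 mm wide, held by cleats on a round wooden foot (124 mm wide, 12 mm thick) fixed to the bench; origin at the centre of the foot's underside, z up the neck's axis. On top a steel neck 72 mm wide, its rim 114 mm above the origin, holds the cap. When locked, the cap's x axis lies along the can's x axis.
- can_mouth (a point): Centre of the neck's mouth, level with its rim; axes as the can's. A spring in the neck pushes the cap up: 4 N at rest, 0.6 N more per mm pressed. Hidden teeth keep the cap from turning until it is pressed past them; their depth differs from can to can (3 to 13 mm below rest). A hard stop lies 2 mm beyond the teeth, felt as a steep rise of force above the spring's 7 to 13 N there.
- cap: Red plastic cap, 40 to 85 g, loose but locked in the neck at first; origin at the centre of its underside (102 mm above the can's origin when locked), z up. Fluted stem 38 mm across, 30 mm high; at its foot two lugs along +x and -x (56 mm over both, 8 mm wide, 6 mm high). On the stem stands a grip wing, 30 to 60 mm above the origin. It has 2 mm of room all round in the neck.
- cap_grip (a point): Centre of the cap's upright grip wing, 45 mm above the cap's underside; the wing is 36 mm long (along x), 14 mm thick (along y), 30 mm high (z up). At rest the wing's foot (the stem's top) is 18 mm above the neck's rim.
- dish: White round flat-bottomed dish, 124 mm wide, 13 mm high, fixed to the bench; origin at the centre of its underside; its inner floor is about 104 mm wide.
- dish_floor (a point): Centre of the dish's inner floor, 4 mm above its underside.
- jar: Bystander: small glass varnish jar with a brown lid, 58 mm wide, 89 mm high; origin at the centre of its underside.
- mug: Bystander: white tea mug, 78 x 112 x 101 mm; origin under its middle.
- brush: Bystander: varnish brush with an orange-brown handle, 181 mm long, lying along its y axis; origin under its middle.
- rosin: Bystander: round cake of orange rosin in a green collar, 45 mm wide, 16 mm high; origin at the centre of its underside.
- cap_lugs (a point): On the cap's axis at its underside, axes as the cap's. Kept pressed past the teeth, the cap turns counter-clockwise seen from above; 60 to 72 degrees from the locked position (66 is best) its lugs stand under two gaps in the rim and it lifts straight out. A wall stops it at about 72 degrees. Anywhere short of 60 the rim holds it.
Not all that is in view belongs to the job. Of the things shaped like the cap, the red one is meant. Several things have the shape of the dish; the one meant has the colours described above.

How it is judged:
By the outcome, as a careful person would: the job done as asked, in the order asked, and still so for the second after the job is handed in, with the robot touching nothing.
It also fails if it takes over 48 s, if anything falls off the work surface, if the arm or the gripper's body presses on something with over 40 N, if the wrist force passes 120 N, or if a joint passes its speed limit or range.

## Working session

There is one attempt and no reset: what is moved stays moved. The work goes in short steps, Python scripts to look and compute and a shell command to move; the robot and the scene stay as the last step left them, time stands still between calls to the robot, and variables do not carry over. Pictures are saved under pics/ and viewed, at most 13 in all, crops included, and the job is handed in when it is done.

```bash
mkdir -p pics; cat > h.py <<'E'
import numpy as np, cv2
from plant import *
def px2w(cam,depth,c,r,info=None,d=None):
    i=info or camera_info(cam)
    if d is None:
        p=depth[int(r)-2:int(r)+3,int(c)-2:int(c)+3]; p=p[p>0]; d=np.median(p)
    x=(c-i['cx'])/i['fx']*d; y=(r-i['cy'])/i['fy']*d
    return (np.array(i['T'])@[x,-y,-d,1])[:3]
def cloud(cam,depth,mask,info=None):
    i=info or camera_info(cam); r,c=np.nonzero(mask&(depth>0)); d=depth[r,c]
    P=np.stack([(c-i['cx'])/i['fx']*d,-(r-i['cy'])/i['fy']*d,-d,np.ones_like(d)])
    return (np.array(i['T'])@P)[:3].T
E
python3 - <<'E'
from h import *
ims=[]
for cam in("scene","wrist"):
    info=camera_info(cam); im,d=grab_frame(cam); 
    print(cam,{k:v for k,v in info.items() if k!='T'})
    for t in("can","cap","cap_grip","can_mouth","dish","dish_floor"):
        for o in pinpoint(cam,t)[:3]:
            c,r=o['position']
            try:print(t,round(o['conf'],2),int(c),int(r),px2w(cam,d,c,r,info).round(3), im[int(r),int(c)])
            except Exception as e:print(t,c,r,e)
    ims.append(im)
cv2.imwrite('pics/a.png',cv2.resize(np.hstack(ims),(800,300)))
cv2.imwrite('pics/b.png',ims[0])
E
```

```text
scene {'fx': 435.43361235122046, 'fy': 435.43361235122046, 'cx': 254.35464703026074, 'cy': 184.08115921046345}
can 0.58 271 239 [ 0.503 -0.179  0.05 ] [ 71 161 206]
cap 0.74 254 208 [ 0.548 -0.016  0.017] [ 80 188 220]
cap 0.69 272 241 [ 0.506 -0.181  0.042] [ 71 166 210]
cap 0.67 270 213 [ 0.517 -0.149  0.114] [ 54  56 168]
cap_grip 0.81 274 199 [ 0.529 -0.147  0.156] [ 45  47 173]
cap_grip 0.76 252 195 [0.551 0.    0.056] [ 86 236 250]
cap_grip 0.65 259 280 [ 0.398 -0.286  0.056] [157  61 119]
can_mouth 0.85 270 208 [ 0.518 -0.148  0.128] [ 51  52 197]
dish 0.78 225 191 [0.516 0.114 0.005] [255 255 255]
dish 0.65 271 178 [0.685 0.097 0.002] [57 55 54]
dish 0.5 276 211 [ 0.527 -0.16   0.122] [ 44  46 171]
dish_floor 0.73 269 179 [0.676 0.096 0.003] [52 50 50]
dish_floor 0.69 223 192 [0.511 0.114 0.004] [255 255 255]
wrist {'fx': 288.5438391873733, 'fy': 288.5438391873733, 'cx': 252.35177852445315, 'cy': 189.7774417283767}
can 0.86 189 252 [ 0.552 -0.096  0.078] [118  70  34]
can 0.39 308 314 [ 0.713 -0.243  0.017] [ 31  96 192]
cap 0.86 169 299 [ 0.54  -0.122  0.128] [13 14 79]
cap 0.72 198 157 [0.566 0.014 0.06 ] [ 57 239 241]
cap 0.28 160 326 [ 0.536 -0.134  0.151] [10 13 79]
cap_grip 0.97 160 327 [ 0.536 -0.133  0.153] [11 13 79]
cap_grip 0.93 194 163 [0.561 0.007 0.061] [153 239 240]
cap_grip 0.38 153 54 [0.51  0.124 0.004] [243 240 240]
dish 0.7 296 76 [0.678 0.1   0.004] [56 53 54]
dish_floor 0.8 154 52 [0.512 0.126 0.004] [243 240 240]
dish_floor 0.67 325 181 [ 0.709 -0.014  0.06 ] [ 83 109 141]
dish_floor 0.64 296 78 [0.678 0.097 0.005] [56 53 54]
```

View pics/a.png

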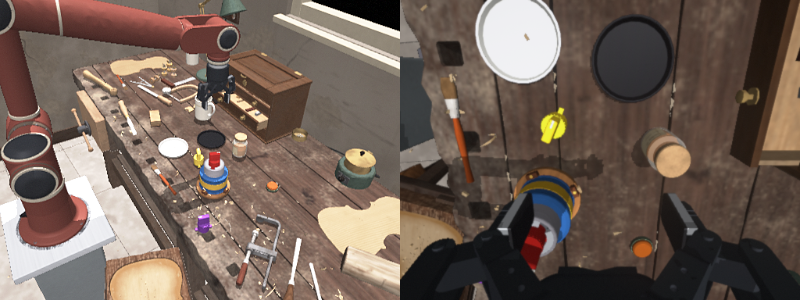

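View pics/b.png

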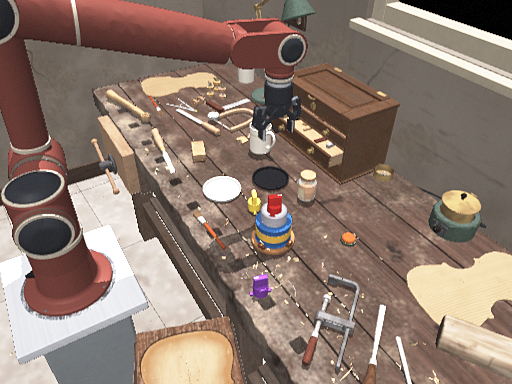

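The scene view shows the red cap on the blue can at about (274,200), the white dish at (222,189), a black dish at (270,178), and yellow and purple decoy caps. I'll move above the can for a closer look.

```bash
python3 -m handwheel '[[[0,0,0.035,0,0,0],[0,0,0.035,0,0,0],[-0.016,-0.033,0,0,0,0],[-0.016,-0.033,0,0,0,0],[-0.016,-0.033,0,0,0,0],[-0.016,-0.033,0,0,0,0],[-0.016,-0.033,0,0,0,0],[-0.016,-0.033,0,0,0,0],[0,0,0,0,0,0],[0,0,0,0,0,0],[0,0,0,0,0,0]]]'
cat > m.py <<'E'
from h import *
from scipy.optimize import least_squares
def look(cam,name):
    info=camera_info(cam); im,d=grab_frame(cam); cv2.imwrite(name,im)
    hsv=cv2.cvtColor(im,cv2.COLOR_BGR2HSV); H,S,V=[hsv[...,k].astype(int) for k in range(3)]
    P=cloud(cam,d,np.ones(d.shape,bool),info); m=(d>0)
    h,s,v=H[m],S[m],V[m]
    near=(np.hypot(P[:,0]-.53,P[:,1]+.15)<.09)
    return im,d,info,P,h,s,v,near
E
python3 - <<'E'
from m import *
for cam in("wrist","scene","side"):
    im,d,info,P,h,s,v,near=look(cam,f'pics/c_{cam}.png')
    red=near&((h<6)|(h>174))&(s>150)&(v>30)&(P[:,2]>.11)
    R=P[red]; 
    if len(R)<20: print(cam,'few',len(R)); continue
    zt=np.percentile(R[:,2],98); T=R[R[:,2]>zt-.004]
    mr=cv2.minAreaRect((T[:,:2]*1000).astype(np.float32))
    print(cam,len(R),zt.round(4),len(T),T.mean(0).round(4),mr)
    blue=near&(h>95)&(h<125)&(s>120)&(P[:,2]>.02)&(P[:,2]<.1); B=P[blue]
    if len(B)>80:
        f=lambda q:np.hypot(B[:,0]-q[0]-q[2]*B[:,2],B[:,1]-q[1]-q[3]*B[:,2])-.051
        q=least_squares(f,[.53,-.15,0,0],loss='soft_l1',f_scale=.002).x; print('can axis',len(B),q.round(4))
    for t in("cap_grip","can_mouth"):
        for o in pinpoint(cam,t)[:2]: print(t,round(o['conf'],2),np.round(o['position']))
E
```

```text
time: 1.62
tool_pos: [0.5291, -0.1977, 0.3014]
tool_rot: [-0.0, 0.707, 0.707, 0.0]
contact_force: [0.4, 1.1, 0.5]
gripper_width: 1.002
grasp_force: 0.0
wrist 120 0.1623 91 [ 0.5284 -0.1371  0.1606] ((531.0226440429688, -138.5841064453125), (13.951740264892578, 31.047340393066406), 66.53016662597656)
can axis 1667 [ 0.5002  0.0838  0.4289 -2.8925]
cap_grip 0.83 [252. 119.]
cap_grip 0.8 [172. 208.]
scene 236 0.1634 29 [ 0.5302 -0.1443  0.1737] ((512.6497802734375, -154.38671875), (58.76905822753906, 31.02944564819336), 32.22047805786133)
can axis 457 [ 0.5328 -0.1406  0.0378  0.0553]
cap_grip 0.87 [275. 201.]
cap_grip 0.77 [259. 279.]
can_mouth 0.56 [273. 211.]
side 405 0.1627 46 [ 0.5286 -0.1435  0.1616] ((531.6068725585938, -142.94125366210938), (13.378433227539062, 31.941974639892578), 66.64415740966797)
can axis 688 [ 0.5351 -0.1404  0.0165  0.0255]
cap_grip 0.86 [270. 204.]
cap_grip 0.7 [262. 301.]
can_mouth 0.57 [271. 221.]
```

View pics/c_wrist.png

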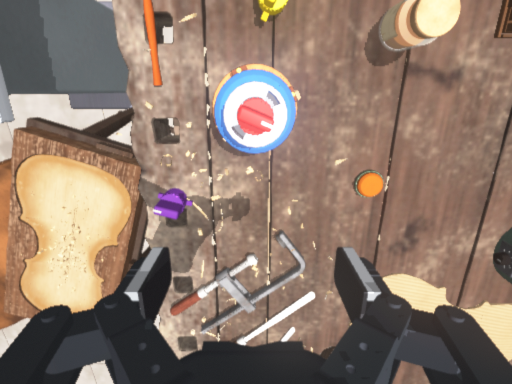

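View pics/c_side.png

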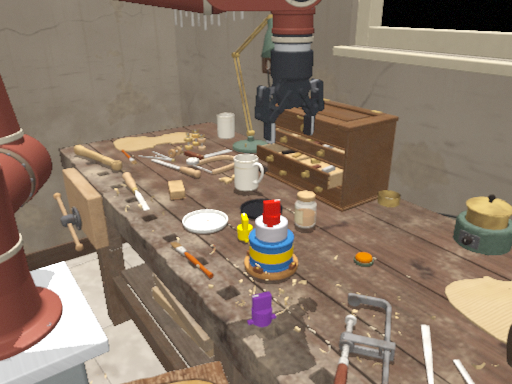

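Close view: the cap wing is at (257,116) and the rim's gaps are at (271,99) and (237,132). That is consistent with the wing's long axis at about −23.5°. Next I'll measure the rim plane and centre, plus the wing, for tilt.

```bash
python3 - <<'E'
from m import *
for cam in("wrist","side"):
    im,d,info,P,h,s,v,near=look(cam,f'pics/d_{cam}.png')
    n=np.hypot(P[:,0]-.531,P[:,1]+.14)<.07
    white=n&(s<60)&(v>110)&(P[:,2]>.1)&(P[:,2]<.125); W=P[white]
    print(cam,len(W),np.percentile(W[:,2],[5,25,50,75,95]).round(4), W.mean(0).round(4))
    A=np.c_[W[:,:2]-[.531,-.14],np.ones(len(W))]; q=least_squares(lambda q:A@q-W[:,2],[0,0,.114],loss='soft_l1',f_scale=.001).x; print('plane',q.round(4))
    if cam=='wrist':
        m=W[abs(A@q-W[:,2])<.003]; print('rim circle',cv2.minEnclosingCircle((m[:,:2]*1000).astype(np.float32)))
        bl=P[n&(h>95)&(h<125)&(s>120)&(P[:,2]>.07)&(P[:,2]<.113)]; print('blue',np.percentile(bl[:,2],[5,50,95]).round(4),cv2.minEnclosingCircle((bl[:,:2]*1000).astype(np.float32)))
        A=np.c_[bl[:,:2]-[.531,-.14],np.ones(len(bl))]; q=least_squares(lambda q:A@q-bl[:,2],[0,0,.1],loss='soft_l1',f_scale=.001).x; print('blue plane',q.round(4))
    red=n&((h<6)|(h>174))&(s>120)&(v>30)&(P[:,2]>.11); R=P[red]
    T=R[(R[:,2]>.156)&(R[:,2]<.17)]; print('wing',len(R),len(T),T.mean(0).round(4),cv2.minAreaRect((T[:,:2]*1000).astype(np.float32)))
    print('stem', R[R[:,2]<.14].mean(0).round(4), np.percentile(R[R[:,2]<.14][:,2],50))
i=camera_info("wrist"); print(np.array(i['T']).round(3)); 
im=cv2.imread('pics/d_wrist.png'); cv2.imwrite('pics/e.png',cv2.resize(im[50:170,190:320],None,fx=4,fy=4,interpolation=cv2.INTER_CUBIC)); print(state()['joint_pos'])
for o in pinpoint("wrist","dish_floor")+pinpoint("scene","dish_floor"): print(o)
E
```

```text
wrist 1855 [0.1123 0.1133 0.1138 0.1144 0.1151] [ 0.5324 -0.1377  0.1137]
plane [ 0.001  -0.0002  0.1138]
rim circle ((533.2759399414062, -139.3182373046875), 35.8286247253418)
blue [0.0773 0.0795 0.0812] ((532.4774169921875, -139.90638732910156), 49.713287353515625)
blue plane [0.0013 0.0086 0.0794]
wing 519 291 [ 0.5297 -0.1384  0.1615] ((532.135498046875, -138.9537811279297), (14.046846389770508, 33.98784255981445), 66.85594177246094)
stem [ 0.5277 -0.1478  0.1324] 0.13236240750244416
side 364 [0.1018 0.1071 0.1129 0.1141 0.1152] [ 0.5232 -0.157   0.1106]
plane [0.0721 0.0818 0.1133]
wing 501 70 [ 0.5294 -0.1441  0.16  ] ((531.7096557617188, -143.41737365722656), (13.080172538757324, 33.34599685668945), 63.776973724365234)
stem [ 0.5261 -0.1514  0.127 ] 0.12869814205837032
[[ 1.    -0.001 -0.001  0.53 ]
 [ 0.002  0.945  0.327 -0.113]
 [ 0.    -0.327  0.945  0.444]
 [ 0.     0.     0.     1.   ]]
[-4.89445562e-01 -1.22588751e-01  1.66840333e+00  9.67170601e-06
  1.59587091e+00 -4.89859939e-01]
{'position': [368.0, 182.8], 'conf': 0.75}
{'position': [265.3, 177.4], 'conf': 0.79}
{'position': [223.8, 190.4], 'conf': 0.59}
```

View pics/e.png

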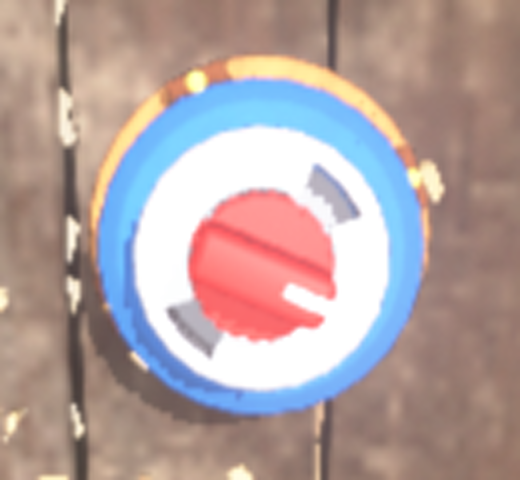

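The can stands vertical with its axis at (0.5325, −0.139). The wing lies at −23°, so I'll yaw +67° and descend.

```bash
python3 -m handwheel '[[[0.0004,0.006,-0.0126,0,0,6.7],[0.0004,0.006,-0.0126,0,0,6.7],[0.0004,0.006,-0.0126,0,0,6.7],[0.0004,0.006,-0.0126,0,0,6.7],[0.0004,0.006,-0.0126,0,0,6.7],[0.0004,0.006,-0.0126,0,0,6.7],[0.0004,0.006,-0.0126,0,0,6.7],[0.0004,0.006,-0.0126,0,0,6.7],[0.0004,0.006,-0.0126,0,0,6.7],[0.0004,0.006,-0.0126,0,0,6.7],[0,0,0,0,0,0],[0,0,0,0,0,0],[0,0,0,0,0,0]]]' 0.5
python3 - <<'E'
from m import *
R=__import__('scipy.spatial.transform',fromlist=['Rotation']).Rotation
s0=state(); q=s0['tool_rot']; M=R.from_quat([q[1],q[2],q[3],q[0]]).as_matrix(); print('tool y yaw',np.degrees(np.arctan2(M[1,1],M[0,1])),M[:,2].round(4))
im,d,info,P,h,s,v,near=look("wrist",'pics/f.png')
n=np.hypot(P[:,0]-.531,P[:,1]+.14)<.07
T=P[n&((h<6)|(h>174))&(s>120)&(v>30)&(P[:,2]>.155)&(P[:,2]<.17)]
print(s0['tool_pos'],len(T),T.mean(0),cv2.minAreaRect((T[:,:2]*1000).astype(np.float32)))
W=P[n&(s<60)&(v>110)&(P[:,2]>.108)&(P[:,2]<.12)]; print('rim circle',cv2.minEnclosingCircle((W[:,:2]*1000).astype(np.float32)))
E
```

```text
time: 3.35
tool_pos: [0.5334, -0.1384, 0.1762]
tool_rot: [0.001, 0.201, 0.98, -0.0]
contact_force: [0.4, -0.4, 0.5]
gripper_width: 0.499
grasp_force: 0.0
tool y yaw 66.8552682711722 [ 1.e-03 -6.e-04 -1.e+00]
[ 0.53338487 -0.138412    0.1762119 ] 1127 [ 0.52933187 -0.13789885  0.16162064] ((531.9967651367188, -139.21914672851562), (13.64492130279541, 35.40380096435547), 67.20817565917969)
rim circle ((532.5736694335938, -139.2620391845703), 35.7601432800293)
```

View pics/f.png

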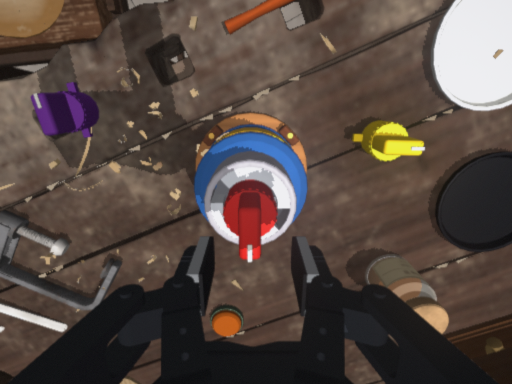

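The red wing sits centred between the fingers at (250,230), aligned. I'll descend, then close.

```bash
python3 -m handwheel '[[[-0.001,-0.0008,-0.012,0,0,0],[0,0,-0.012,0,0,0],[0,0,-0.0077,0,0,0],[0,0,-0.006,0,0,0],[0,0,0,0,0,0],[0,0,0,0,0,0]]]'; python3 -m handwheel '[[[0,0,0,0,0,0],[0,0,0,0,0,0],[0,0,0,0,0,0],[0,0,0,0,0,0],[0,0,0,0,0,0],[0,0,0,0,0,0]]]' 0
```

```text
time: 3.9
tool_pos: [0.5315, -0.1386, 0.1367]
tool_rot: [-0.001, 0.199, 0.98, 0.0]
contact_force: [-0.3, -0.5, -0.2]
gripper_width: 0.501
grasp_force: 0.0
time: 4.4
tool_pos: [0.5325, -0.1389, 0.1385]
tool_rot: [0.001, 0.199, 0.98, -0.0]
contact_force: [0.3, 0.8, 3.1]
gripper_width: 0.149
grasp_force: 61.4
```

```bash
python3 -m handwheel '[[[0,0,-0.001,0,0,0],[0,0,-0.001,0,0,0],[0,0,-0.001,0,0,0],[0,0,0,0,0,0]]]'; python3 -m handwheel '[[[0,0,-0.001,0,0,0],[0,0,-0.001,0,0,0],[0,0,0,0,0,0]]]'
```

```text
time: 4.73
tool_pos: [0.5325, -0.1389, 0.135]
tool_rot: [0.001, 0.199, 0.98, -0.0]
contact_force: [0.5, 0.1, 5.0]
gripper_width: 0.15
grasp_force: 61.8
time: 4.98
tool_pos: [0.5325, -0.139, 0.1332]
tool_rot: [0.001, 0.199, 0.98, -0.0]
contact_force: [-0.8, 0.2, 6.5]
gripper_width: 0.15
grasp_force: 62.0
```

```bash
for i in 1; do python3 -m handwheel '[[[0,0,-0.001,0,0,0],[0,0,-0.001,0,0,0],[0,0,0,0,0,0]]]' | sed -n '1,2p;4p'; done; python3 -m handwheel '[[[0,0,-0.001,0,0,0],[0,0,0,0,0,0]]]' | sed -n '2p;4p'
```

```text
time: 5.23
tool_pos: [0.5325, -0.139, 0.1314]
contact_force: [-0.0, 0.7, 7.7]
tool_pos: [0.5325, -0.139, 0.1306]
contact_force: [-1.1, 0.3, 8.2]
```

```bash
python3 -m handwheel '[[[0,0,-0.001,0,0,0],[0,0,0,0,0,0]]]' | sed -n '2p;4p'
```

```text
tool_pos: [0.5326, -0.139, 0.1304]
contact_force: [-1.7, 1.3, 10.7]
```

```bash
python3 -m handwheel '[[[0,0,-0.001,0,0,0],[0,0,0,0,0,0]]]' | sed -n '2p;4p'
```

```text
tool_pos: [0.5327, -0.1391, 0.1304]
contact_force: [-4.3, 2.8, 14.6]
```

Bottomed lightly at z≈0.1304 with about 15 N. Now the turn.

```bash
python3 -m handwheel '[[[0,0,0,0,0,3],[0,0,0,0,0,3],[0,0,0,0,0,3],[0,0,0,0,0,3],[0,0,0,0,0,0]]]'; python3 -c "
from plant import *;print(state()['ft_torque'])"
```

```text
time: 6.15
tool_pos: [0.5338, -0.1394, 0.1304]
tool_rot: [0.002, 0.095, 0.995, -0.0]
contact_force: [-0.3, 0.9, 11.4]
gripper_width: 0.147
grasp_force: 62.8
[0.22056073 0.06809675 0.05260662]
```

```bash
python3 -m handwheel '[[[0,0,-0.0005,0,0,4.5],[0,0,0,0,0,4.5],[0,0,0,0,0,4.5],[0,0,0,0,0,4.5],[0,0,0,0,0,4.5],[0,0,0,0,0,4.5],[0,0,0,0,0,0]]]'; python3 -c "
from plant import *;print(state()['ft_torque'])"
```

```text
time: 6.73
tool_pos: [0.5339, -0.1397, 0.1304]
tool_rot: [0.002, -0.14, 0.99, -0.001]
contact_force: [-0.5, 0.1, 13.6]
gripper_width: 0.151
grasp_force: 63.1
[0.2044097  0.20480267 0.04889275]
```

```bash
python3 -m handwheel '[[[0,0,0,0,0,4.5],[0,0,0,0,0,4.5],[0,0,0,0,0,4.5],[0,0,0,0,0,4.5],[0,0,0,0,0,4.5],[0,0,0,0,0,4.5],[0,0,0,0,0,0],[0,0,0,0,0,0]]]'; python3 - <<'E'
from m import *
print(state()['ft_torque'])
im,d,info,P,h,s,v,near=look("wrist",'pics/g.png')
E
```

```text
time: 7.4
tool_pos: [0.5338, -0.1396, 0.1304]
tool_rot: [0.002, -0.367, 0.93, -0.002]
contact_force: [-1.4, -0.3, 13.8]
gripper_width: 0.147
grasp_force: 63.1
[0.20350029 0.35968583 0.03820512]
```

View pics/g.png

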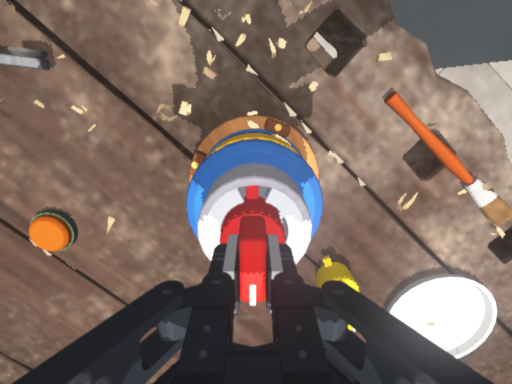

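The red lug shows in the rim gap at (252,192), and the turn measures 66°. I'll lift gently.

```bash
python3 -m handwheel '[[[0,0,0.003,0,0,0],[0,0,0.003,0,0,0],[0,0,0.003,0,0,0],[0,0,0.003,0,0,0],[0,0,0,0,0,0]]]' | sed -n '2p;4p'
```

```text
tool_pos: [0.5322, -0.139, 0.1395]
contact_force: [2.0, -1.3, 2.2]
```

```bash
python3 -m handwheel '[[[0,0,0.003,0,0,0],[0,0,0.003,0,0,0],[0,0,0.003,0,0,0],[0,0,0,0,0,0]]]' | sed -n '2p;4p'
```

```text
tool_pos: [0.5315, -0.1386, 0.1477]
contact_force: [0.2, -1.2, -0.7]
```

```bash
python3 -m handwheel '[[[0,0,0.008,0,0,0],[0,0,0.012,0,0,0],[0,0,0.018,0,0,0],[0,0,0.02,0,0,0],[0,0,0.014,0,0,0],[0,0,0,0,0,0],[0,0,0,0,0,0]]]'; python3 - <<'E'
from m import *
for cam in("wrist","scene","side"):
    im,d,info,P,h,s,v,near=look(cam,f'pics/k_{cam}.png')
    D=P[(np.hypot(P[:,0]-.512,P[:,1]-.118)<.085)&(s<50)&(v>130)&(P[:,2]>-.002)&(P[:,2]<.018)]
    if len(D)>30: print(cam,len(D),cv2.minEnclosingCircle((D[:,:2]*1000).astype(np.float32)),cv2.fitEllipse(cv2.convexHull((D[:,:2]*1000).astype(np.float32))), np.median(D[:,2]))
E
```

```text
time: 8.78
tool_pos: [0.5326, -0.1391, 0.2216]
tool_rot: [0.001, -0.366, 0.93, -0.001]
contact_force: [-0.2, 0.1, -1.4]
gripper_width: 0.152
grasp_force: 61.1
wrist 5543 ((507.3845520019531, 125.91020202636719), 81.61402893066406) ((502.7675476074219, 130.0343017578125), (137.51588439941406, 160.60488891601562), 130.65933227539062) 0.003984636056761748
scene 775 ((512.4952392578125, 119.57117462158203), 83.37818908691406) ((514.4371948242188, 125.50639343261719), (136.82948303222656, 167.97354125976562), 163.00344848632812) 0.00440122158867895
side 891 ((518.7590942382812, 131.50631713867188), 73.41931915283203) ((514.6267700195312, 128.6330108642578), (131.07122802734375, 135.32791137695312), 53.135250091552734) 0.005097719769524001
```

View pics/k_wrist.png

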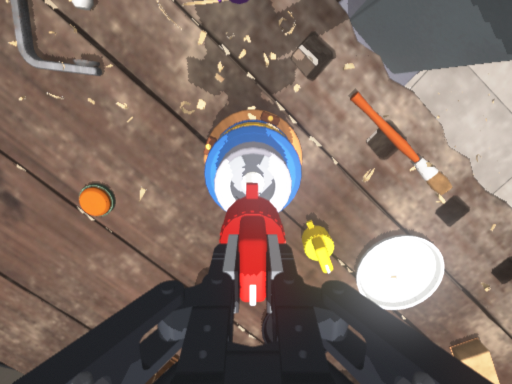

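The cap is held upright and clear of the can. I'll move over the white dish and refine its centre there.

```bash
python3 -m handwheel '[[[-0.001,0.012,0,0,0,0],[-0.002,0.022,0,0,0,0],[-0.002,0.03,0,0,0,0],[-0.002,0.03,0,0,0,0],[-0.002,0.03,0,0,0,0],[-0.002,0.03,0,0,0,0],[-0.002,0.03,0,0,0,0],[-0.002,0.03,0,0,0,0],[-0.002,0.026,0,0,0,0],[-0.001,0.016,0,0,0,0],[0,0.006,0,0,0,0],[0,0,0,0,0,0],[0,0,0,0,0,0],[0,0,0,0,0,0]]]'; python3 - <<'E'
from m import *
for cam in("wrist","side"):
    im,d,info,P,h,s,v,near=look(cam,f'pics/n_{cam}.png')
    ok=np.zeros(d.shape,np.uint8); r,c=np.nonzero(d>0)
    b=(np.hypot(P[:,0]-.512,P[:,1]-.121)<.075)&(s<50)&(v>120)&(P[:,2]>-.002)&(P[:,2]<.018); ok[r[b],c[b]]=1
    ok=cv2.morphologyEx(ok,cv2.MORPH_OPEN,np.ones((3,3),np.uint8))
    n,l,st,_=cv2.connectedComponentsWithStats(ok); k=1+np.argmax(st[1:,4]); D=P[(l[r,c]==k)]
    print(cam,st[k],cv2.minEnclosingCircle((D[:,:2]*1000).astype(np.float32)),np.median(D[:,2]))
    rim=D[D[:,2]>.010]; q=least_squares(lambda q:np.hypot(rim[:,0]-q[0],rim[:,1]-q[1])-.060,[.512,.12],loss='soft_l1',f_scale=.002).x; print('rim',len(rim),q)
    T=P[((h<6)|(h>174))&(s>120)&(v>30)&(P[:,2]>.15)&(np.hypot(P[:,0]-.513,P[:,1]-.121)<.05)]; print('red',len(T),T.mean(0),T.min(0),T.max(0))
E
```

```text
time: 10.1
tool_pos: [0.5139, 0.1225, 0.2197]
tool_rot: [-0.0, -0.366, 0.931, -0.0]
contact_force: [0.0, -0.3, -0.8]
gripper_width: 0.149
grasp_force: 61.1
wrist [ 207  111  105   95 7356] ((510.5271301269531, 131.68353271484375), 67.82940673828125) 0.004362131591122226
rim 1075 [0.51055393 0.12785559]
red 3615 [0.5080402  0.11597397 0.22704565] [0.49277915 0.1014934  0.18573454] [0.53040612 0.13836682 0.25018965]
side [183 209  45  25 888] ((518.2428588867188, 123.77552032470703), 67.68063354492188) 0.005076253554162746
rim 177 [0.51223914 0.12449242]
red 699 [0.50372395 0.10079257 0.35316468] [0.47758011 0.0810626  0.18340026] [0.53885201 0.13601301 0.46050058]
```

View pics/n_side.png

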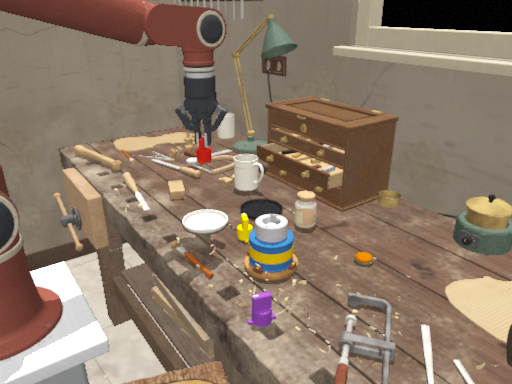

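The dish centre is at about (0.511, 0.1265), and side view shows the cap hanging upright at (204,155). I'll lower it.

```bash
python3 -m handwheel '[[[-0.0015,0.002,-0.01,0,0,0],[-0.0015,0.002,-0.02,0,0,0],[0,0,-0.025,0,0,0],[0,0,-0.03,0,0,0],[0,0,-0.028,0,0,0],[0,0,-0.022,0,0,0],[0,0,-0.015,0,0,0],[0,0,-0.01,0,0,0],[0,0,-0.006,0,0,0],[0,0,0,0,0,0],[0,0,0,0,0,0]]]'; python3 -m handwheel '[[[0,0,-0.003,0,0,0],[0,0,-0.003,0,0,0],[0,0,-0.002,0,0,0],[0,0,0,0,0,0],[0,0,0,0,0,0]]]'
```

```text
time: 11.12
tool_pos: [0.5115, 0.1271, 0.0546]
tool_rot: [0.0, -0.366, 0.93, -0.0]
contact_force: [-0.0, -0.2, -1.4]
gripper_width: 0.15
grasp_force: 61.1
time: 11.53
tool_pos: [0.511, 0.1272, 0.0462]
tool_rot: [0.0, -0.367, 0.93, -0.0]
contact_force: [-0.4, 0.5, -1.0]
gripper_width: 0.148
grasp_force: 61.1
```

```bash
python3 -m handwheel '[[[0,0,-0.002,0,0,0],[0,0,-0.002,0,0,0],[0,0,-0.001,0,0,0],[0,0,0,0,0,0],[0,0,0,0,0,0]]]' | sed -n '2p;4p'
```

```text
tool_pos: [0.5109, 0.1272, 0.041]
contact_force: [0.2, 0.6, -2.7]
```

```bash
python3 - <<'E'
from m import *
im,d,info,P,h,s,v,near=look("wrist",'pics/p.png')
D=P[(np.hypot(P[:,0]-.511,P[:,1]-.126)<.075)&(s<50)&(v>100)&(P[:,2]>.009)&(P[:,2]<.018)]
q=least_squares(lambda q:np.hypot(D[:,0]-q[0],D[:,1]-q[1])-.060,[.511,.126],loss='soft_l1',f_scale=.002).x; print(len(D),q,np.median(D[:,2]))
E
```

```text
3937 [0.51083878 0.12837187] 0.012675846795208251
```

View pics/p.png

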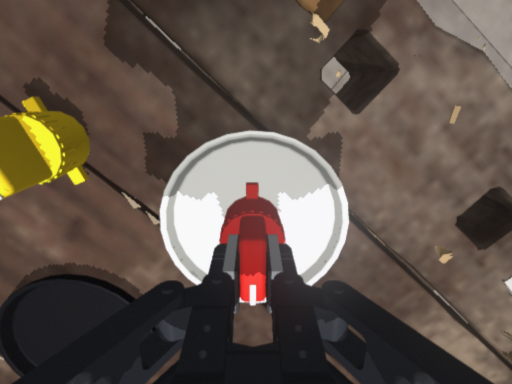

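The cap is centred in the dish, just above its floor. I'll feel for contact.

```bash
python3 -m handwheel '[[[0,0.001,-0.001,0,0,0],[0,0,0,0,0,0]]]' | sed -n '2p;4p'
```

```text
tool_pos: [0.5114, 0.128, 0.0406]
contact_force: [-0.2, -1.4, 2.4]
```

```bash
python3 -m handwheel '[[[0,0,-0.001,0,0,0],[0,0,0,0,0,0]]]' | sed -n '2p;4p'
```

```text
tool_pos: [0.5115, 0.128, 0.0405]
contact_force: [-2.6, -2.4, 9.1]
```

```bash
python3 -m handwheel '[[[0,0,-0.0005,0,0,0],[0,0,0,0,0,0]]]' | sed -n '2p;4p'
```

```text
tool_pos: [0.5116, 0.128, 0.0406]
contact_force: [-4.7, -2.2, 10.8]
```

```bash
python3 -m handwheel '[[[0,0,0.0015,0,0,0],[0,0,0,0,0,0]]]' | sed -n '2p;4p'; python3 -m handwheel '[[[0,0,0,0,0,0],[0,0,0,0,0,0],[0,0,0,0,0,0],[0,0,0,0,0,0],[0,0,0,0,0,0]]]' 0.5
```

```text
tool_pos: [0.5115, 0.1284, 0.0406]
contact_force: [-0.6, 0.1, 3.9]
time: 13.08
tool_pos: [0.5108, 0.1282, 0.0398]
tool_rot: [-0.0, -0.367, 0.93, 0.0]
contact_force: [0.6, -0.7, 0.4]
gripper_width: 0.502
grasp_force: 0.0
```

```bash
python3 -m handwheel '[[[0,0,0.005,0,0,0],[0,0,0.01,0,0,0],[0,0,0.02,0,0,0],[0,0,0.03,0,0,0],[0,0,0.03,0,0,0],[0,0,0.03,0,0,0],[0,0,0.02,0,0,0],[0,0,0,0,0,0],[0,0,0,0,0,0],[0,0,0,0,0,0]]]'; python3 - <<'E'
from m import *
look("wrist",'pics/q.png')
E
```

```text
time: 13.92
tool_pos: [0.5105, 0.1282, 0.1845]
tool_rot: [-0.0, -0.367, 0.93, 0.0]
contact_force: [-0.3, -0.5, 0.2]
gripper_width: 0.505
grasp_force: 0.0
```

View pics/q.png

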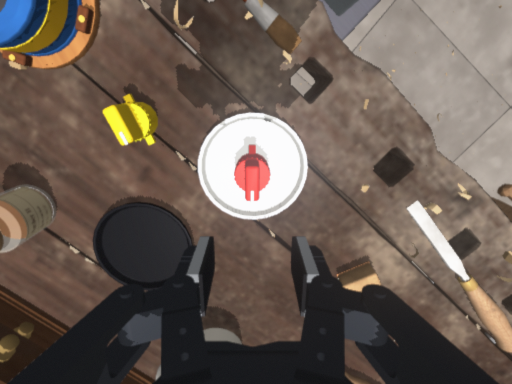

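The cap stands upright in the middle of the white dish, at (252,172), and the gripper is clear.

```bash
python3 -c "
from plant import *;print(job_done())"
```

```text
the job is handed in; nothing more can be done
None
```

I opened the can and set the red cap upright in the middle of the white dish, and the job was handed in at about 14 s. The press was about 15 N and the turn 66°, and I saw no contact with the jar, mug, brush or rosin.

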